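Guard the front and hold the test-enclosure lid open

ROBOT

A 7-joint arm with a two-finger parallel gripper is mounted at the origin on the work surface. World frame = base frame: x ahead of the robot, y to its left, z up, the work surface at z = 0. Lengths are in mm, angles in degrees, forces in N, time in s.
With the tool pointing down it reaches from about 400 to 850 mm from the base axis. Payload 6.9 kg.
Tool frame: the origin (TCP) lies at the very end of the fingers, on their centre line; the grasp point (between the pads) lies hold_point_z behind it (hold_point_z is the distance from the TCP to the grasp point, in mm); z points along the fingers, y is the line along which they close (so a half turn about z gives the same grasp; the last joint's range is limited). The gripper opens to 85 mm and grips with 20 to 120 N. Pads are 22 mm wide; open, the fingers measure 114 mm over their backs; the gripper's body (76 mm by 85 mm) begins 54 mm behind the grasp point. The pads swing forward as they close: fully open they stand 13 mm farther back than shut.
Start: joints at [82.936, 29.078, -13.613, 85.955, 7.202, 65.827, -8.869], TCP at [141.726, -608.708, 231.275] pointing down, gripper open.
Joint ranges: [-176.47, 176.47], [-13.61, 117.27], [-81.72, 77.17], [0.22, 143.17], [-87.28, 267.28], [10, 112.55], [-165.47, 165.47]. Speed limits (degrees/s): [136.94, 136.94, 180, 180, 180, 180, 180].

INTERFACE

Orientations are given as [roll, pitch, yaw] about the fixed x, y, z axes, in that order (R = Rz(yaw) Ry(pitch) Rx(roll)).
In Python, from plant import * gives the robot as it stands.
- The arm moves only by the shell command python3 -m creep 'ROWS'. ROWS is JSON, a list of rows, each a list of 3 entries, a list of its own where there are three numbers: the opening, from 0 (shut) to 1 (fully open), then the shift along the tool's x, y, z in m, then the turn about the tool's z in rad. In form: [[fingers, [dx, dy, dz], spin], ...]. A call has 1 to 5 rows; each row is the pose to reach, as a shift and turn from the pose commanded when the call began, along the tool's axes at that moment; what a row does not reach only later rows make up. A row lasts 1/12 s, in which the tool goes at most 41.7 mm and 7.16 degrees, less where a joint would pass 70% of its speed; a pose out of reach is approached as far as the arm can. A call with a gripper value outside its range is refused whole. The fingers move at their own pace and stop on an object; the grip force is fixed at half the most. Time passes only in rows, so rows that repeat a pose let the fingers close. It gives the time, the measured TCP pose, the force, the opening and the grip force at its end, in the units of the state.
- read_state(): the state, without advancing time (a new reading comes with each control period).
- capture(name): name is "side" or "top" or "wrist"; returns the picture (384x512x3 uint8, red, green, blue); there is no depth.
- camera_info(name): a dict with "fx", "fy", "cx", "cy" (pixels), "eye" and "attitude" of the camera in the world. Camera axes: x right, y up, looking along -z (the intrinsics and any distortion apply to the point x, -y, -z); pixel columns grow to the right and rows downward; lengths in mm; the calibration is good to about 2 mm. A picture is of the moment at which its call begins: read the wrist's pose just before it. camera_info takes no time and is no camera call; for the wrist camera it gives the pose at the moment of the call.
- job_done(): hands the job in; it is judged then, once.
Trained networks look in the newest picture that a camera, given by its name, has taken for a name from the list of things; names that differ only in an ending like _2 or _b are one class to them, and where a whole thing is asked for, a point or a joint stands for the part that bears it (a point fixed in the world has none). Each returns a list of dicts, best first, with "score" (0 to 1); they miss things now and then, are a little off and sometimes report something else, mostly with a low value. They report only what shows in the picture. A call takes as long as a camera call.
- find_in(query, camera): "rect" ([left, top, right, bottom] in pixels, round what is visible of it).
- cut_out(query, camera): "pixels" (384x512 bool, what is visible of it) and "rect" ([left, top, right, bottom] in pixels, round what is visible of it).
The state is a dict: "clock": time; "joint_positions": joint angles; "joint_velocities": joint speeds; "tau": joint torques, N m; "position": TCP position; "tool_rot": TCP orientation; "ft_force": force on the tool from outside, world axes, zero at the start; "moment": the same for the moment, N m; "width": finger opening in mm; "grip_force": force on a finger pad.
Only numpy, scipy, OpenCV 4.12 (cv2) and the standard library are available. Lean on these libraries where they do the work, as an engineer would, in place of code of your own. Each camera call takes 0.05 s, during which the arm holds its last target. There are 200 camera calls.

TASK

A colleague is about to work with both hands, from above, on the breadboard inside the bench test enclosure. First, while the lid is still shut, slide the raised front sash all the way down; then lift the lid by the bar handle on its top and hold it open at 45 degrees. The lid falls shut if let go, so finish while the gripper is still holding it there, and leave the other things on the bench where they are.

Things in the scene. Friction and masses are not known exactly. Their poses are not given: they have to be found in the camera images.
- enclosure: Grey sheet-metal test box fixed to the bench, open at the front and top, 200 mm deep (x), 268 mm wide (y), 130 mm high, with aluminium sash channels at its front ends and a white breadboard on its floor. Origin at the centre of its underside, on the bench; z up; the front looks along its own -x, roughly towards the robot. Its place and yaw vary.
- sash (a joint): Height of the clear front sash in m: 0 = fully down, 0.075 = highest. Framed pane 240 wide, 118 high, 6 mm thick, sliding vertically 106 mm in front (-x) of the enclosure's centre. 0.25 kg; friction keeps it where it is left; pushing it down takes a few N. Shut, its top edge is 130 mm above the bench; raised, it stands close in front of the lid handle and leaves no room for a finger there.
- sash_handle (a point): Middle of the sash's handle: a dark steel round bar, 10 mm thick, 100 mm long, level, parallel to the enclosure's y. Its centre line is 45 mm in front of the pane (153 mm before the enclosure's centre), 15 mm below the sash's top edge, joined to the pane at its two ends only. 115 mm above the bench when shut, higher by the value of joint sash otherwise.
- lid (a joint): Opening angle of the lid in rad: 0 = shut (level), growing as its front edge rises; 45 degrees = 0.785; stops at 1.9. Framed clear panel 190 (x) by 250 (y) by 8 mm, about 0.35 kg, over the top of the enclosure. Its free hinge lets it fall shut. Lifting it by its handle takes 1 to 3 N.
- lid_hinge (a point): Middle of the hinge line at the lid's underside: on the far rim, 95 mm behind (+x) the enclosure's centre, 131 mm above the bench, parallel to the enclosure's y. Its axes turn with the lid and equal the enclosure's when it is shut.
- lid_handle (a point): Middle of the lid's handle: a dark steel round bar, 10 mm thick, 100 mm long, parallel to the hinge line, 45 mm above the lid's upper face near its front edge, on a post at each end. In the lid's frame 178 mm in front (-x) of the hinge line and 53 mm above (+z) it; 184 mm above the bench when shut. The bar can turn between the fingers as the lid swings.
- meter: Yellow and black hand multimeter lying flat, 75 x 150 x 37 mm, loose, beside the enclosure; not to be disturbed. Origin at the centre of its underside.
- spool: Metal spool standing on its end, 64 mm in diameter, 52 mm high, loose, beside the enclosure; not to be disturbed. Origin at the centre of its underside.
- jar: Small jar with a black cap, 60 mm in diameter, 75 mm high, loose, beside the enclosure; not to be disturbed. Origin at the centre of its underside.

How it is judged (in metres and radians):
On the way, in this order (a step that is already met when the one before it is completed fails the run):
1. the sash is slid fully down while the lid is still shut (value of joint sash below 0.004 m and value of joint lid below 0.1 rad), for 0.2 s.
2. the lid is held open at 45 degrees (value of joint lid between 0.68 and 0.89 rad and contact force between the fingers and lid above 0.3 N), for 0.2 s.
At the end, for the whole second after the job is handed in: The lid stands still at 45 degrees (within 6 degrees), carried by the robot's fingers alone; the sash is fully down (within 6 mm); the meter, spool and jar are within 30 mm of where they were (all of step 2 and velocity of joint lid between -0.1 and 0.1 rad/s and value of joint sash below 0.006 m and contact force between lid and meter below 0.1 N and contact force between lid and spool below 0.1 N and contact force between lid and jar below 0.1 N and distance of each of meter, spool, jar from where it was at the start of the episode below 0.03 m); the arm keeps its last pose, push and grip.
It fails at once if the lid is opened (beyond 15 degrees) while the sash is not down (value of joint lid above 0.26 rad and value of joint sash above 0.012 m).
It fails at once if the meter, spool or jar is moved more than 30 mm (distance of any of meter, spool, jar from where it was at the start of the episode above 0.03 m).
It also fails if it takes over 45 s, if anything falls off the work surface, if the arm or the gripper's body presses on something with over 40 N, if the wrist force passes 120 N, or if a joint passes its speed limit or range.

## Working session

There is one attempt and no reset: what is moved stays moved. The work goes in short steps, Python scripts to look and compute and a shell command to move; the robot and the scene stay as the last step left them, time stands still between calls to the robot, and variables do not carry over. Pictures are saved under pics/ and viewed, at most 10 in all, crops included, and the job is handed in when it is done.

```bash
mkdir -p pics
cat > h.py <<'E'
from plant import *
import numpy as np, cv2
from scipy.spatial.transform import Rotation as R
E
python3 - <<'E'
from h import *
s=read_state(); print({k:s[k] for k in('clock','position','tool_rot','ft_force','width')})
try: print(hold_point_z)
except Exception as e: print(e)
for n in('side','top','wrist'): print(n,camera_info(n))
ims=[capture(n) for n in('side','top')]
cv2.imwrite('pics/a.png',cv2.resize(np.vstack(ims)[:,:,::-1],None,fx=.78,fy=.78))
for n in('side','top'):
  for q in('enclosure','sash_handle','lid_handle','sash','lid','meter','spool','jar'):
    for d in find_in(q,n)[:2]: print(n,q,round(d['score'],2),np.round(d['rect']))
E
```

```text
{'clock': 0.0, 'position': array([ 141.57594812, -608.24450599,  230.4391633 ]), 'tool_rot': array([-1.79898688e+02,  2.09812664e-03,  1.31108323e+01]), 'ft_force': array([ 0.57667884,  0.22089708, -0.46438141]), 'width': 85.34837610021249}
18.700000000000003
side {'fx': 406.84892524505415, 'fy': 406.84892524505415, 'cx': 248.83336987875506, 'cy': 183.78150070219985, 'eye': array([-52.356605  ,  69.25469808, 654.27140856]), 'attitude': array([ 50.57340113,   0.64759026, -92.98582847])}
top {'fx': 378.5960165401758, 'fy': 378.5960165401758, 'cx': 262.7670618315705, 'cy': 191.8398520730498, 'eye': array([454.0701329 ,  10.53893353, 999.96602409]), 'attitude': array([  9.33816605,   0.90623519, -90.56558963])}
wrist {'fx': 326.65832895125897, 'fy': 326.65832895125897, 'cx': 251.15172452456687, 'cy': 192.27994619721815, 'eye': array([ 213.62337828, -591.01040435,  373.14687483]), 'attitude': array([-16.79332312,   0.09613929, -76.89766725])}
side enclosure 0.73 [374. 239. 463. 278.]
side enclosure 0.64 [229. 146. 374. 265.]
side sash_handle 0.79 [234. 184. 375. 238.]
side lid_handle 0.57 [238. 146. 361. 204.]
side sash 0.71 [240. 183. 369. 237.]
side lid 0.7 [237. 147. 367. 185.]
side spool 0.87 [171. 205. 201. 241.]
side jar 0.7 [388. 182. 421. 222.]
side jar 0.7 [171. 207. 201. 241.]
top enclosure 0.61 [240. 142. 356. 262.]
top enclosure 0.39 [244. 148. 357. 235.]
top sash_handle 0.7 [243. 232. 356. 259.]
top lid_handle 0.79 [242. 144. 358. 236.]
top sash 0.96 [245. 229. 356. 260.]
top lid 0.83 [249. 144. 355. 235.]
top lid 0.27 [189. 188. 217. 217.]
top meter 0.57 [358. 231. 416. 265.]
top spool 0.71 [190. 188. 215. 216.]
top spool 0.51 [245. 148. 358. 232.]
top jar 0.55 [378. 179. 409. 205.]
```

View pics/a.png

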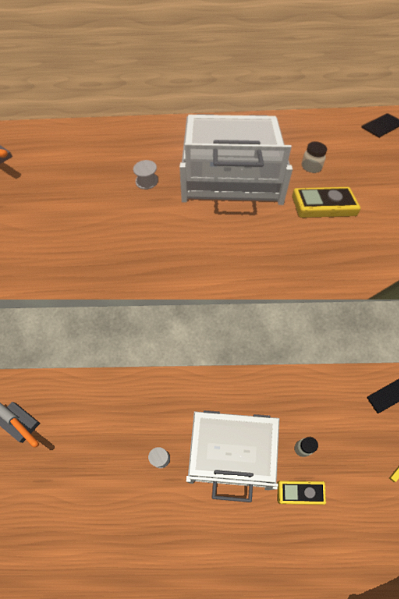

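The stacked picture (side view above, top view below) shows the enclosure in the middle with its sash raised, the spool to its left and the meter and jar to its right. I'll enlarge the handles next.

Run:
```python
from h import *
a=capture('side')[140:290,220:390]; b=capture('top')[135:285,230:400]
cv2.imwrite('pics/b.png',cv2.resize(np.hstack([a[:,:170],b])[:,:,::-1],(800,353),interpolation=cv2.INTER_CUBIC))
```

```text
(no output)
```

View pics/b.png

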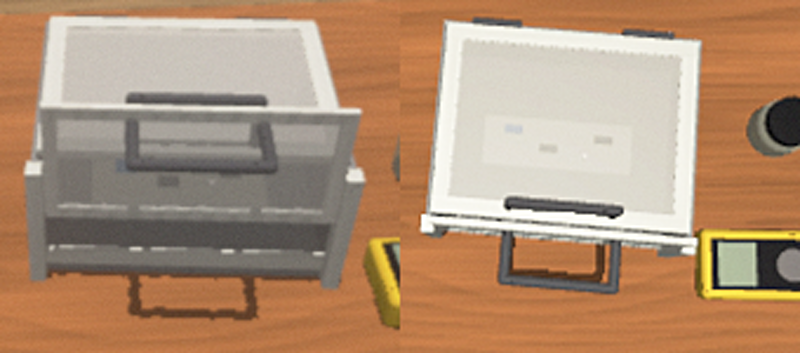

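```bash
cat >> h.py <<'E'
def proj(n,P):
    c=camera_info(n); M=R.from_euler('xyz',c['attitude'],degrees=True).as_matrix()
    p=(np.atleast_2d(P)-c['eye'])@M
    return np.c_[c['cx']+c['fx']*p[:,0]/-p[:,2], c['cy']-c['fy']*p[:,1]/-p[:,2]]
def w(x,y,yaw,P):
    c,s=np.cos(yaw),np.sin(yaw); P=np.atleast_2d(np.array(P,float))
    return np.c_[x+c*P[:,0]-s*P[:,1], y+s*P[:,0]+c*P[:,1], P[:,2]]
E
python3 - <<'E'
from h import *
from scipy.optimize import least_squares
def pts(s):return np.array([[-83,47,184],[-83,-47,184],[-153,47,115+s],[-153,-47,115+s]])
hin=[[95,125,139],[95,-125,139]]
T=np.array([[275.5,221.3],[323.9,224.7],[272.9,254.4],[321.8,258.2],[249.5,144.3],[357.5,152.4]])
S=np.array([[274.4,182.1],[333.5,182.9],[276.1,208.8],[336,210.1]])
def f(p):
    x,y,a,s=p[0],p[1],p[2],p[3]
    return np.r_[proj('top',w(x,y,a,np.vstack([pts(s),hin])))-T, proj('side',w(x,y,a,pts(s)))-S].ravel()
r=least_squares(f,[550,0,0,70]); print(r.x,np.degrees(r.x[2]));print(r.fun.reshape(-1,2).round(1))
x,y,a,s=r.x
print('sashH',w(x,y,a,[-153,0,115+s]),'lidH',w(x,y,a,[-83,0,184]),'hinge',w(x,y,a,[95,0,131]))
E
```

```text
[ 6.01222964e+02 -6.39654658e+01 -9.49222381e-02  6.56273477e+01] -5.438643624239941
[[ 2.1  0.3]
 [-2.6  0.5]
 [ 2.1 -0. ]
 [-2.7 -0. ]
 [ 0.6  0.8]
 [-0.8  1. ]
 [ 3.8 -0.9]
 [-3.6 -0.8]
 [ 2.6 -0.2]
 [-1.8 -0.3]]
sashH [[448.9117292  -49.46416296 180.62734774]] lidH [[518.59660782 -56.09874596 184.        ]] hinge [[695.79529917 -72.96954271 131.        ]]
```

Fit: the enclosure is at (601, -64) with yaw -5.4° and the sash is about 66 mm up. The sash handle is at (449, -49, 181). All of it agrees with the stated sizes and the reach. I'm moving above the handle with the fingers closing along the enclosure's x.

```bash
cat >> h.py <<'E'
def to(x,y,z,yaw=84.56):
    s=read_state(); M=R.from_euler('xyz',s['tool_rot'],degrees=True)
    d=M.inv().apply(np.array([x,y,z])-s['position'])/1000
    q=(M.inv()*R.from_euler('xyz',[180,0,yaw],degrees=True)).as_rotvec()
    print('t',round(s['clock'],2),'pos',s['position'].round(1),s['tool_rot'].round(1),'F',s['ft_force'].round(1),'w',round(s['width'],1),'| shift',d.round(4),'spin',q.round(3))
E
python3 -m creep '[[0,[0.426,-0.4745,0],-1.247],[0,[0.426,-0.4745,0],-1.247],[0,[0.426,-0.4745,0],-1.247],[0,[0.426,-0.4745,0],-1.247],[0,[0.426,-0.4745,0],-1.247]]'
python3 -c "from h import *
to(449,-49.5,235)"
```

```text
clock: 1.42
position: [242.7, -424.4, 231.4]
tool_rot: [180.0, 0.0, 49.3]
ft_force: [0.8, -0.3, 0.7]
width: 25.4
grip_force: 0.0
t 1.42 pos [ 242.7 -424.4  231.4] [180.    0.   49.3] F [ 0.8 -0.3  0.7] w 25.4 | shift [ 0.4187 -0.0883 -0.0038] spin [ 0.     0.    -0.616]
```

```bash
python3 -m creep '[[0,[0.419,-0.088,-0.005],-0.616],[0,[0.419,-0.088,-0.005],-0.616],[0,[0.419,-0.088,-0.005],-0.616],[0,[0.419,-0.088,-0.005],-0.616],[0,[0.419,-0.088,-0.005],-0.616]]' >/dev/null
python3 -c "from h import *
to(449,-49.5,235)"
```

```text
t 1.83 pos [ 344.4 -242.6  234.1] [1.80e+02 1.00e-01 8.45e+01] F [ 0.8 -0.3 -0.7] w -0.2 | shift [ 0.2022  0.0858 -0.001 ] spin [ 0.001  0.001 -0.   ]
```

```bash
python3 -m creep '[[0,[0.202,0.086,0],0],[0,[0.202,0.086,0],0],[0,[0.202,0.086,0],0],[0,[0.202,0.086,0],0],[0,[0.202,0.086,0],0]]' >/dev/null
python3 -m creep '[[0,[0.01,0.005,0],0],[0,[0.01,0.005,0],0],[0,[0.01,0.005,0],0]]' >/dev/null
python3 - <<'E'
from h import *
to(449,-49.5,235)
x,y,a=601.2,-64,-0.0949
im=np.ascontiguousarray(capture('wrist')[:,:,::-1])
for z,X in((181,-153),(184,-83)):
  p=proj('wrist',w(x,y,a,[[X,50,z],[X,-50,z]]));print(p.round());cv2.line(im,tuple(int(v) for v in p[0]),tuple(int(v) for v in p[1]),(0,0,255),1)
cv2.imwrite('pics/c.png',im)
E
```

```text
t 2.5 pos [450.3 -52.  233.7] [-180.     0.    84.3] F [ 1.2 -0.6 -0.2] w -0.1 | shift [ 0.0023 -0.0016 -0.0013] spin [-0.     0.    -0.004]
[[248. 131.]
 [249. 280.]]
[[368. 130.]
 [354. 281.]]
```

View pics/c.png

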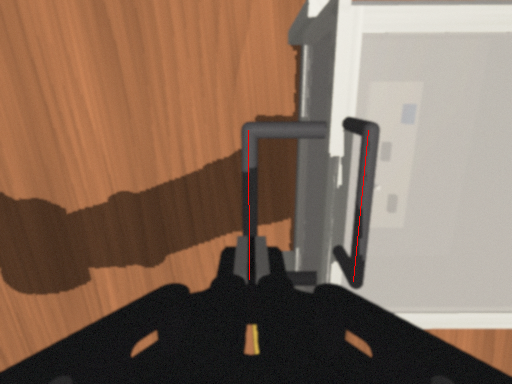

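The predicted lines lie on both bars: sash bar at column 249, lid bar at columns 354–370. Now pushing the sash down.

```bash
python3 -m creep '[[0,[0.001,-0.001,0.02],0],[0,[0.001,-0.001,0.04],0],[0,[0.001,-0.001,0.05],0],[0,[0.001,-0.001,0.06],0],[0,[0.001,-0.001,0.07],0]]'
python3 -m creep '[[0,[0,0,0.01],0],[0,[0,0,0.02],0],[0,[0,0,0.028],0],[0,[0,0,0.034],0],[0,[0,0,0.037],0]]' 
python3 -c "from h import *
to(449,-49.5,120)"
```

```text
clock: 2.97
position: [449.0, -52.7, 163.3]
tool_rot: [-180.0, 0.1, 84.1]
ft_force: [-1.4, -1.7, 3.1]
width: -0.4
grip_force: 1.3
clock: 3.38
position: [449.6, -51.3, 126.0]
tool_rot: [-180.0, -0.0, 84.2]
ft_force: [-0.4, -1.8, 2.8]
width: -0.2
grip_force: 1.1
t 3.38 pos [449.6 -51.3 126. ] [-180.    -0.    84.2] F [-0.4 -1.8  2.8] w -0.2 | shift [ 0.0017 -0.0008  0.006 ] spin [-0.    -0.    -0.006]
```

```bash
python3 -m creep '[[0,[0,0,0.002],0],[0,[0,0,0.004],0],[0,[0,0,0.005],0],[0,[0,0,0.006],0],[0,[0,0,0.007],0]]'
python3 -m creep '[[0,[0,0,0.001],0],[0,[0,0,0.001],0],[0,[0,0,0.001],0]]'
```

```text
clock: 3.8
position: [449.6, -51.2, 119.9]
tool_rot: [180.0, -0.0, 84.2]
ft_force: [-1.3, -0.9, 9.7]
width: -0.2
grip_force: 5.0
clock: 4.05
position: [449.7, -51.2, 119.7]
tool_rot: [179.9, 0.0, 84.2]
ft_force: [-4.4, -1.7, 14.6]
width: -0.4
grip_force: 7.6
```

```bash
python3 -m creep '[[0,[0,0,0],0],[0,[0,0,0],0],[0,[0,0,-0.03],0],[0,[0,0,-0.07],0],[0,[0,0,-0.11],0]]'
python3 - <<'E'
from h import *
x,y,a=601.2,-64,-0.0949
ims=[capture('side')[140:290,220:390],capture('top')[135:285,230:400]]
cv2.imwrite('pics/d.png',cv2.resize(np.hstack(ims)[:,:,::-1],(800,353),interpolation=cv2.INTER_CUBIC))
p=w(x,y,a,[-83,0,225])[0]; to(*p)
E
```

```text
clock: 4.47
position: [448.5, -50.5, 229.6]
tool_rot: [-179.9, -0.1, 84.3]
ft_force: [1.5, -1.0, 0.2]
width: 0.6
grip_force: 0.0
t 4.57 pos [452.6 -50.3 234. ] [179.5  -0.   84.2] F [ 0.   0.6 -0.7] w 0.0 | shift [0.0008 0.0662 0.0096] spin [ 0.01  -0.    -0.006]
```

View pics/d.png

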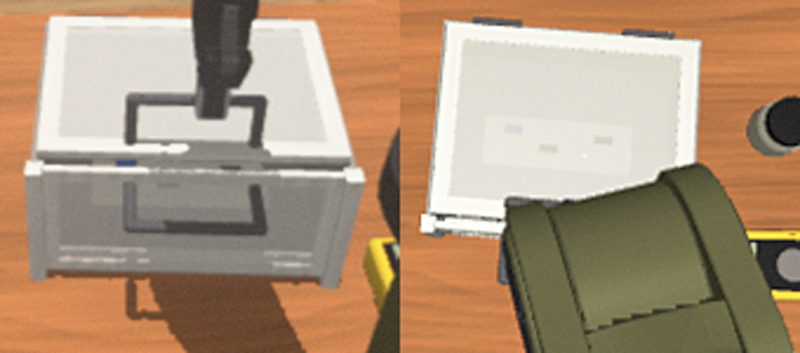

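The sash is down, with its top edge level with the channel tops, and the lid is shut with its handle free. Moving over the lid handle and opening the fingers.

```bash
python3 -m creep '[[1,[0.001,0.03,0],-0.006],[1,[0.001,0.067,0],-0.006],[1,[0.001,0.067,0],-0.006],[1,[0.001,0.067,0],-0.006],[1,[0.001,0.067,0],-0.006]]' >/dev/null
python3 -m creep '[[1,[0,0,0],0],[1,[0,0,0],0],[1,[0,0,0],0],[1,[0,0,0],0]]' >/dev/null
python3 - <<'E'
from h import *
x,y,a=601.2,-64,-0.0949
im=np.ascontiguousarray(capture('wrist')[:,:,::-1])
p=proj('wrist',w(x,y,a,[[-83,50,184],[-83,-50,184]]));cv2.line(im,tuple(int(v) for v in p[0]),tuple(int(v) for v in p[1]),(0,0,255),1)
cv2.imwrite('pics/e.png',im)
p=w(x,y,a,[-83,0,165.3])[0]; to(*p)
E
```

```text
t 5.37 pos [515.9 -57.2 228.9] [180.    0.   84.6] F [ 0.   0.1 -0.1] w 85.7 | shift [0.0013 0.0025 0.0636] spin [ 0.  0. -0.]
```

View pics/e.png

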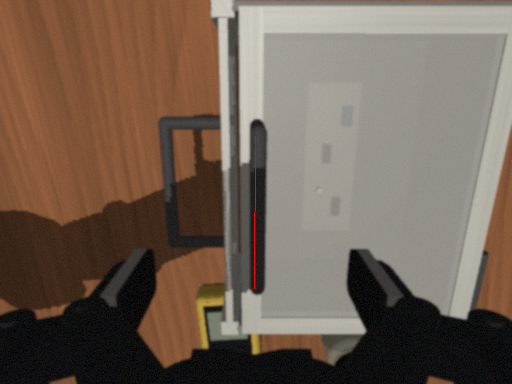

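The lid bar at column 258 runs between the open fingers, about 1 mm beyond the prediction. Descending and gripping.

```bash
python3 -m creep '[[1,[0.001,0.003,0.02],0],[1,[0.001,0.003,0.045],0],[1,[0.001,0.003,0.06],0],[1,[0.001,0.003,0.063],0],[1,[0.001,0.003,0.063],0]]'
python3 -m creep '[[0,[0,0,0],0],[0,[0,0,0],0],[0,[0,0,0],0],[0,[0,0,0],0],[0,[0,0,0],0]]'
python3 -m creep '[[0,[0,0,0],0],[0,[0,0,0],0],[0,[0,0,0],0],[0,[0,0,0],0],[0,[0,0,0],0]]'
```

```text
clock: 5.78
position: [518.7, -56.4, 165.1]
tool_rot: [-179.9, -0.0, 84.6]
ft_force: [-0.4, 0.1, 1.1]
width: 85.5
grip_force: 0.0
clock: 6.2
position: [519.5, -56.4, 166.3]
tool_rot: [179.9, 0.0, 84.5]
ft_force: [-0.2, -0.3, -0.8]
width: 25.6
grip_force: 0.0
clock: 6.62
position: [519.7, -56.5, 166.1]
tool_rot: [179.9, 0.0, 84.5]
ft_force: [1.4, -0.9, 5.0]
width: 7.8
grip_force: 58.6
```

Gripped. Now lifting along the arc about the hinge.

```bash
python3 -m creep '[[0,[0,0.0047,-0.0138],0],[0,[0,0.0105,-0.0272],0],[0,[0,0.0173,-0.0401],0],[0,[0,0.0251,-0.0524],0],[0,[0,0.0338,-0.0641],0]]'
python3 -m creep '[[0,[0,0,0],0]]'
```

```text
clock: 7.03
position: [551.2, -59.5, 229.2]
tool_rot: [-179.7, 0.0, 84.6]
ft_force: [-2.3, -0.3, -4.0]
width: 8.0
grip_force: 58.3
clock: 7.12
position: [552.4, -59.6, 230.6]
tool_rot: [-179.9, 0.0, 84.5]
ft_force: [-6.0, 0.4, 1.4]
width: 7.7
grip_force: 59.0
```

```bash
python3 -m creep '[[0,[0,0.0097,-0.0109],0],[0,[0,0.0201,-0.0211],0],[0,[0,0.0314,-0.0305],0],[0,[0,0.0432,-0.0388],0],[0,[0,0.0558,-0.0462],0]]'
python3 -m creep '[[0,[0,0.0558,-0.0462],0],[0,[0,0,0],0]]' >/dev/null
python3 - <<'E'
from h import *
x,y,a=601.2,-64,-0.0949
p=w(x,y,a,[6.6,0,294.3-18.7])[0]; to(*p)
cv2.imwrite('pics/f.png',np.hstack([capture('side')[90:300,150:450],capture('top')[90:300,180:430]])[:,:,::-1])
E
```

```text
clock: 7.53
position: [605.2, -64.6, 277.0]
tool_rot: [-179.6, 0.1, 84.6]
ft_force: [-3.3, -1.2, 5.0]
width: 7.4
grip_force: 60.9
t 7.7 pos [634.2 -67.3 291.8] [177.7  -0.8  83.7] F [-24.6  -5.4  93.4] w 7.1 | shift [-0.0004 -0.0272  0.0151] spin [ 0.04  -0.014 -0.015]
```

View pics/f.png

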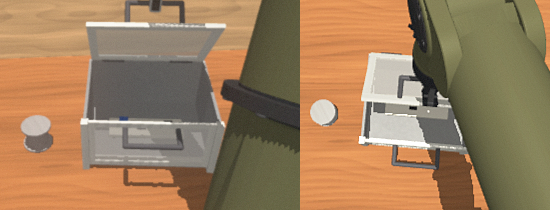

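My follow-up row repeated a shift by mistake and overshot, then commanded back. Checking the state while holding.

```bash
python3 -c "from h import *
x,y,a=601.2,-64,-0.0949
p=w(x,y,a,[6.6,0,294.3-18.7])[0]; to(*p)"; python3 -m creep '[[0,[0,0,0],0]]'
```

```text
t 7.8 pos [607.2 -64.4 278. ] [-180.     0.    84.5] F [-12.2  -0.6  19.9] w 7.2 | shift [-0.0001  0.0005  0.0024] spin [-0.001  0.    -0.001]
clock: 7.88
position: [607.1, -64.4, 277.9]
tool_rot: [-179.9, 0.0, 84.6]
ft_force: [-10.3, -1.3, 19.8]
width: 7.5
grip_force: 72.8
```

The arm is back at the target. About 20 N remains pointing radially out from the hinge, so I'll ease off outward a few mm and look at the grip.

```bash
python3 -m creep '[[0,[0,-0.001,-0.0015],0],[0,[0,-0.0015,-0.003],0],[0,[0,-0.0015,-0.003],0]]'
python3 - <<'E'
from h import *
x,y,a=601.2,-64,-0.0949
def lid(P,th):
    P=np.array(P,float);c,s=np.cos(th),np.sin(th)
    return w(x,y,a,np.c_[95+P[:,0]*c+P[:,2]*s,P[:,1],131-P[:,0]*s+P[:,2]*c])
o=[]
for n in('side','wrist'):
  im=np.ascontiguousarray(capture(n)[:,:,::-1])
  for t,c in((39,(255,0,0)),(45,(0,0,255)),(51,(0,255,0))):
    q=lid([[-190,125,8],[-190,-125,8],[0,-125,8],[0,125,8]],np.radians(t))
    cv2.polylines(im,[proj(n,q).astype(int)],True,c,1)
  o.append(im if n=='wrist' else cv2.resize(im[90:240,200:400],(512,384)))
cv2.imwrite('pics/g.png',cv2.resize(np.hstack(o),(800,300)))
E
```

```text
clock: 8.13
position: [607.3, -64.5, 278.4]
tool_rot: [180.0, -0.0, 84.6]
ft_force: [2.5, -0.1, -2.1]
width: 7.3
grip_force: 70.4
```

View pics/g.png

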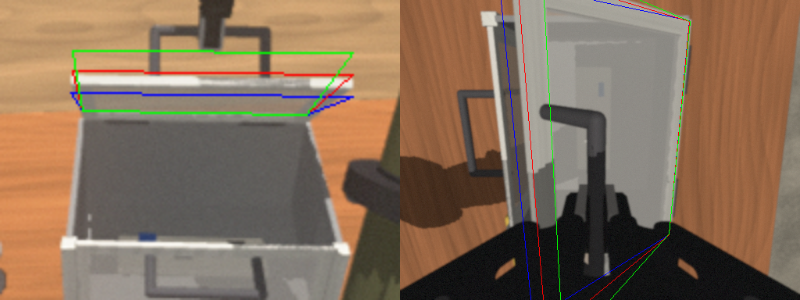

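The lid edge matches the 45° overlay (within about 1°), the bar is held between the pads, the sash is down and the residual force is about 3 N. Settling briefly, then handing in.

```bash
python3 -m creep '[[0,[0,0,0],0],[0,[0,0,0],0],[0,[0,0,0],0],[0,[0,0,0],0]]'; python3 -c "from h import *
print(job_done())"
```

```text
clock: 8.57
position: [607.3, -64.5, 278.4]
tool_rot: [-180.0, -0.0, 84.6]
ft_force: [5.3, 1.5, -6.6]
width: 7.0
grip_force: 70.1
the job is handed in; nothing more can be done
None
```

I slid the sash fully down with the lid shut, then lifted the lid to about 45° and handed in with the gripper still holding it; on the way a mistyped row overshot the lid for a moment (wrist force 93 N, limit 120 N), and I did not check at the end that the meter, spool and jar had stayed put.

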